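# Plug in the sensor module, release the catch and hold the locking lever

## Task

Plug the small square sensor module all the way into the square socket of the white locking station and let go of it; then flip the station's upright safety catch sideways so it lies down, away from the socket, and only then pull the black bar of the spring-loaded lever it guards over towards the robot's side, as far as it goes, and hold it there. Finish while still gripping or hooking the lever with the fingers and holding it fully pulled against its spring, with the module still fully home. Leave the other things on the bench as they stand.

Things in the scene. Friction and masses are not known exactly. Their poses are not given: they have to be found in the camera images.
- station: White fixed station, a plate 220 (its x) x 300 (its y) x 30 mm high, level, turned up to 0.25 rad. Origin: centre of its underside, z up; its -x edge faces roughly to the robot. Socket on its +y half, lever and catch on its -y half. The lever hinge's cheeks at its x -18 to 18, y -129 to -121 and -9 to -1 mm reach 59 mm above the bench.
- bolt_guide (a point): Top centre of a metal block between lever and socket, 30 x 25 mm, top 80 mm above the bench, at (-20, 17.5, 80) mm in the station's frame. A 12 mm bolt sticks out of it 10 mm towards the socket, 72 mm above the bench; pulling the lever slides it up to the seated module. Leave it alone.
- socket (a point): Centre of the mouth of the square socket: a blind hole 32.5 x 32.5 mm (edges along the station's x and y), 26 mm deep, in a grey block 70 x 70 mm whose top (this point's height) is 60 mm above the bench. At (-20, 90, 60) mm in the station's frame, axes parallel to the station's.
- plug: Sensor module, loose, 60 to 130 g, upright on the bench left or right of the station, any yaw. Black square shank 30 x 30 x 24 mm (goes into the socket; its lowest 4 mm taper to 25 mm) under a grey square head 38 x 38 mm, 24 to 64 mm above the origin. Origin: centre of the shank's underside; z up, x and y along the square's sides; any quarter turn fits.
- plug_shoulder (a point): Point on the module's axis at the underside of its head, 24 mm above its origin; fully home it meets the socket point.
- catch (a joint): Safety catch, hinged along the station's x at station y -65 mm, 40 mm above the bench. 0 = upright, locked (blocks the lever); grows as it tips to the station's -y side (away from the socket); stop at 1.4 rad = lying down, free. Starts at 0 to 0.1. About 0.2 N at its top tips it; past about 0.5 rad it falls to the stop by itself.
- catch_tip (a point): Middle of the top edge of the catch: a grey paddle 26 mm wide (station y), 12 mm thick (station x), 75 mm from hinge to top; top 115 mm above the bench, at station x -30, y -65 mm when upright. A 14 mm wide steel nose behind it blocks the lever. About 45 mm free room on its socket side, above the plate.
- lever (a joint): Spring-loaded bail lever, hinged along the station's y through lever_pivot. 0 = at rest, leaning 0.6 rad from upright to the station's +x; grows as the bar is pulled to -x, past upright, to the stop at 1.1 rad (leaning 0.5 rad to -x). Catch upright: blocked after about 0.1 rad. Springs back when let go; the bar needs about 2.5 N at first, 7 N at the stop.
- lever_bar (a point): Centre of the lever's black round grip bar, 18 mm thick, along the station's y, 120 mm from the hinge line, joining two thin side arms (90 mm clear between them), open room below it; a thin cross bar joins the arms 35 mm from the hinge. Bar centre is 141 mm above the bench at rest, 162 when upright, 147 at the stop.
- lever_pivot (a point): Fixed point in the middle of the lever's hinge line, at (0, -65, 42) mm in the station's frame.
- pot: Bystander: small specimen jar, 48 mm across, 55 mm high, white cap; stands on the side of the bench where the module does not. Origin under its centre.
- dome1: Bystander: yellowish clear dome lid with red clip, 68 mm across, 46 mm high, on the bench in front of the station, to the left. Origin under its centre.
- dome2: Bystander: the same kind of clear dome lid, in front of the station, to the right. Origin under its centre.
- rack: Bystander: white two-tier tube rack 85 x 220 mm with blue-capped tubes, 103 mm high, left of the station. Origin under its centre.
- bottle: Bystander: bottle 68 mm across, 170 mm high, right of the station. Origin under its centre.
- tipbox: Bystander: blue box 85 x 120 x 50 mm at the far right of the station. Origin under its centre.
Not all that is in view belongs to the job. Leave any yellow look-alike of the plug alone.

How it is judged (in metres and radians):
On the way, in this order (a step that is already met when the one before it is completed fails the run):
1. the module is fully home in the socket and let go (horizontal distance between plug_shoulder and socket below 0.004 m and z of plug_shoulder in the frame of socket between -0.006 and 0.0035 m and angle between plug's own z axis and vertical below 0.08 rad and contact force between the fingers and plug below 0.3 N and value of joint catch below 0.4 rad and value of joint lever below 0.2 rad), for 0.2 s.
2. the safety catch is flipped down with the lever still at rest (value of joint catch above 1.1 rad and value of joint lever below 0.2 rad and horizontal distance between plug_shoulder and socket below 0.004 m and z of plug_shoulder in the frame of socket between -0.006 and 0.0035 m and angle between plug's own z axis and vertical below 0.08 rad), for 0.1 s.
3. the lever is pulled fully over by the fingers (value of joint lever above 0.95 rad and value of joint catch above 1.1 rad and contact force between the fingers and lever above 1.5 N and horizontal distance between plug_shoulder and socket below 0.004 m and z of plug_shoulder in the frame of socket between -0.006 and 0.0035 m and angle between plug's own z axis and vertical below 0.08 rad), for 0.5 s.
At the end, for the whole second after the job is handed in: Fingers hold the lever (contact over 1.5 N), still and within 0.15 rad of its 1.1 rad stop; catch lying down (over 1.1 rad); module untouched in the socket, upright, its head within 3.5 mm of the socket top and 4 mm of its centre. The program ends holding (all of step 3 and velocity of joint lever between -0.15 and 0.15 rad/s and contact force between the fingers and plug below 0.3 N); the arm keeps its last pose, push and grip.
It fails at once if a bystander (jar, domes, rack, bottle, tip box) is pushed more than 30 mm (distance of any of pot, dome1, dome2, rack, bottle, tipbox from where it was at the start of the episode above 0.03 m).
It fails at once if a bystander is tipped over (angle between any of pot, dome1, dome2, rack, bottle, tipbox's own z axis and vertical above 0.5 rad).
It also fails if it takes over 67 s, if anything falls off the work surface, if the arm or the gripper's body presses on something with over 40 N, if the wrist force passes 120 N, or if a joint passes its speed limit or range.

## Robot

A 6-joint arm with a two-finger parallel gripper is mounted at the origin on the work surface. World frame = base frame: x ahead of the robot, y to its left, z up, the work surface at z = 0. Lengths are in m, angles in degrees, forces in N, time in s.
With the tool pointing down it reaches from about 0.3 to 0.75 m from the base axis. Payload 8.5 kg.
Tool frame: the origin (TCP) lies at the very end of the fingers, on their centre line; the grasp point (between the pads) lies 19 mm behind it; z points along the fingers, y is the line along which they close (so a half turn about z gives the same grasp; the last joint's range is limited). The gripper opens to 85 mm and grips with 20 to 120 N. Pads are 22 mm wide; open, the fingers measure 114 mm over their backs; the gripper's body (76 mm by 85 mm) begins 54 mm behind the grasp point. The pads swing forward as they close: fully open they stand 13 mm farther back than shut.
Start: joints at [-78.512, 21.807, 74.336, -0, 83.858, -12.336], TCP at [0.222, -0.503, 0.231] pointing down, gripper open.
Joint ranges: [-178.18, 178.18], [-50.72, 133.34], [12.68, 142.11], [-81.47, 261.47], [9.98, 163.14], [-165.26, 165.26]. Speed limits (degrees/s): [136.94, 136.94, 180, 180, 180, 180].

## Interface

Orientations are given as a 3x3 rotation matrix whose columns are the frame's x, y, z axes.
In Python, from rig import env, imaging gives the robot as it stands. The module is installed in compiled form; this text tells all that it offers.
- The arm moves only by the tool arm_command, never from a script. Its arguments are lists of equal length, an entry for each row: "turn": the turn, a rotation vector about the tool's x, y, z in units of 5 degrees (1.0 is 5 degrees), a list of three; "xyz": the shift along the tool's x, y, z in units of 50 mm (1.0 is 50 mm), a list of three; "claw": the finger opening in mm, from 0 to 85.4. A call has 1 to 12 rows; each row shifts and turns the commanded pose from where the row before left it, along the tool's axes as they then stand; what a row does not reach is not made up. A row lasts 1/10 s, in which the tool goes at most 50 mm and 8.59 degrees, less where a joint would pass 70% of its speed; a pose out of reach is approached as far as the arm can. A call is refused whole if a number of a shift passes 1 or a number of a turn 1, either way. A call with a gripper value outside its range is refused whole. The fingers move at their own pace and stop on an object; "squeeze" is the grip in N (left out, the last holds). Time passes only in rows, so rows that do not move let the fingers close. It gives the time, the measured TCP pose, the force, the opening and the grip force at its end, in the units of the state.
- env.observe(): the state, without advancing time (a new reading comes with each control period).
- imaging.get_image(name): name is "scene" or "side" or "wrist"; returns (picture, depth): 400x640x3 uint8, blue, green, red; 400x640 float32, m along the optical axis (not along the pixel's ray), 0 where there is no reading.
- imaging.camera_info(name): a dict with "camera_matrix" (3x3 intrinsics, pixels), "rvec" (rotation vector, rad) and "tvec" (3), from world to camera coordinates, as OpenCV has them. Camera axes: x right, y down, z forward; pixel columns grow to the right and rows downward; lengths in m; the calibration is good to about 2 mm. The wrist camera is an equidistant fisheye: a pixel r from the principal point sees the ray r / f radians off the axis. A picture is of the moment at which its call begins: read the wrist's pose just before it. camera_info takes no time and is no camera call; for the wrist camera it gives the pose at the moment of the call.
- env.close_job(): hands the job in; it is judged then, once.
The state is a dict: "time_s": time; "q": joint angles; "qvel": joint speeds; "joint_efforts": joint torques, N m; "position": TCP position; "tool_rot": TCP orientation; "ft_force": force on the tool from outside, world axes, zero at the start; "wrist_torque": the same for the moment, N m; "grip_width": finger opening in m; "gripper_force": force on a finger pad.
Only numpy, scipy, OpenCV 4.12 (cv2) and the standard library are available. Lean on these libraries where they do the work, as an engineer would, in place of code of your own. Each camera call takes 0.05 s, during which the arm holds its last target. There are 200 camera calls.

## Working session

There is one attempt and no reset: what is moved stays moved. The work goes in short steps, Python scripts to look and compute and a tool call to move; the robot and the scene stay as the last step left them, time stands still between calls to the robot, and variables do not carry over. Pictures are saved under pics/ and viewed, at most 10 in all, crops included, and the job is handed in when it is done.

Besides the shell and the picture viewer there is one more tool, called after ">>>" as name(argument=value, ...) on one line, values as JSON. arm_command: Moves the arm, as the interface text tells. Its arguments: {"type":"object","properties":{"turn":{"type":"array"},"xyz":{"type":"array"},"claw":{"type":"array"},"squeeze":{"type":"number"}},"required":["turn","xyz","claw"]}

```bash
mkdir -p pics
cat > h.py <<'E'
import numpy as np, cv2
from rig import env, imaging
def cam(n):
    c=imaging.camera_info(n); K=np.array(c["camera_matrix"],float); R=cv2.Rodrigues(np.array(c["rvec"],float))[0]; t=np.array(c["tvec"],float).ravel()
    return K,R,t
def cloud(n,dep):
    K,R,t=cam(n); v,u=np.mgrid[0:400,0:640]
    P=np.stack([(u-K[0,2])/K[0,0]*dep,(v-K[1,2])/K[1,1]*dep,dep],-1)
    return (P-t)@R
def ray(n,u,v,z):
    K,R,t=cam(n); d=R.T@np.array([(u-K[0,2])/K[0,0],(v-K[1,2])/K[1,1],1]); o=-R.T@t
    return o+d*(z-o[2])/d[2]
def proj(n,p):
    K,R,t=cam(n); c=R@np.array(p)+t; return (K@c/c[2])[:2]
E
python3 - <<'E'
from h import *
for n in ("scene","side"):
    im,d=imaging.get_image(n); cv2.imwrite(f"pics/{n}0.png",im); np.savez(f"/tmp/{n}0.npz",im=im,d=d)
    K,R,t=cam(n); print(n,K[0,0],-R.T@t,R[2])
print(env.observe())
E
```

```text
scene 403.491441286887 [ 0.87504191 -0.64752904  1.10788709] [-0.29438739  0.47958345 -0.82664126]
side 457.2563591187384 [0.19780732 1.02658998 1.08669202] [ 0.19537301 -0.71595298 -0.67025422]
{'time_s': 0.1, 'q': array([-7.85121418e+01,  2.18364598e+01,  7.43771525e+01, -1.17312960e-03,
        8.38609392e+01, -1.23363082e+01]), 'qvel': array([-0.12960383, -0.06114827, -0.1604419 ,  0.08855487,  0.12222617,
        0.09686235]), 'joint_efforts': array([ 4.00626988e-03, -4.49220550e+01, -2.31654757e+01, -1.82056901e-04,
        3.65336469e-03, -1.31025729e-05]), 'position': array([ 0.22209697, -0.50287606,  0.230799  ]), 'tool_rot': array([[ 9.14788524e-01,  4.03933013e-01, -2.79090601e-04],
       [ 4.03933027e-01, -9.14787677e-01,  1.27104670e-03],
       [ 2.58109082e-04, -1.27547285e-03, -9.99999153e-01]]), 'ft_force': array([ 0.38798637,  0.37564217, -0.56656962]), 'wrist_torque': array([-0.00477642,  0.02275086,  0.01015475]), 'gripper_force': 0.0, 'grip_width': 0.08555371652062548}
```

View pics/scene0.png

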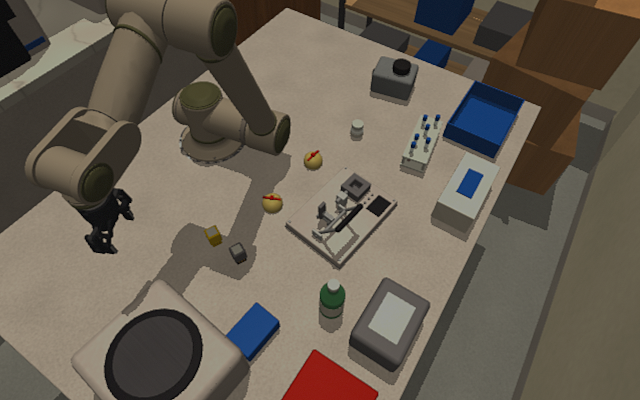

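View pics/side0.png

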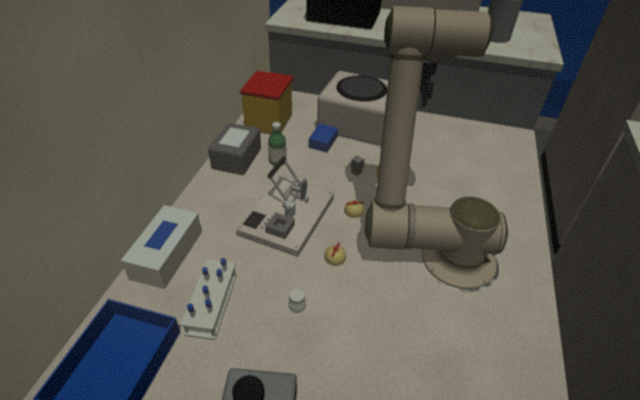

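The scene view shows the grey module at about (238,252), with its yellow look-alike at (213,235). The station is centred at about (342,217) and the socket block is at (356,186).

Run:
```python
from h import *
Z=np.load("/tmp/scene0.npz"); im,d=Z["im"],Z["d"]; P=cloud("scene",d); np.save("/tmp/P.npy",P)
def at(u,v): print((u,v),P[v,u].round(3),im[v,u])
for p in [(300,100),(238,252),(356,180),(300,225),(344,262),(394,204),(238,248),(213,235)]: at(*p)
# station plate: z 22..36mm near
roi=np.zeros(d.shape,bool); roi[165:270,283:400]=1
m=roi&(abs(P[...,2]-0.03)<0.006)
cs=P[m][:,:2]; r=cv2.minAreaRect((cs*1000).astype(np.float32)); print("plate",m.sum(),r)
m2=roi&(abs(P[...,2]-0.06)<0.004); 
n,l,s,c=cv2.connectedComponentsWithStats(m2.astype(np.uint8))
for i in range(1,n):
    if s[i,4]>30: print("z60",c[i],s[i,4],cv2.minAreaRect((P[l==i][:,:2]*1000).astype(np.float32)))
roi[:]=0; roi[235:268,224:252]=1
m=roi&(abs(P[...,2]-0.064)<0.005); print("plug",m.sum(),np.median(P[m],0),cv2.minAreaRect((P[m][:,:2]*1000).astype(np.float32)))
b=im[225:275,200:260]; cv2.imwrite("pics/c1.png",np.hstack([cv2.resize(b,(480,400)),]))
b=np.hstack([cv2.resize(im[160:275,280:400],(480,460),interpolation=2),cv2.resize(im[225:271,215:263],(320,460),interpolation=2)])
cv2.imwrite("pics/c1.png",b)
```

```text
(300, 100) [ 0.149  0.347 -0.005] [120 139 151]
(238, 252) [ 0.405 -0.332  0.066] [84 97 99]
(356, 180) [0.554 0.084 0.053] [43 45 48]
(300, 225) [ 0.489 -0.145  0.03 ] [125 142 156]
(344, 262) [ 0.663 -0.168  0.008] [47 49 52]
(394, 204) [0.697 0.086 0.029] [ 85  95 104]
(238, 248) [ 0.397 -0.322  0.066] [ 86  99 102]
(213, 235) [ 0.309 -0.33   0.066] [ 38  92 113]
plate 4184 ((571.551025390625, -25.904830932617188), (301.7065124511719, 221.65777587890625), 82.22045135498047)
z60 [355.910299   184.34551495] 301 ((563.6524658203125, 65.56916809082031), (74.05233001708984, 71.0850830078125), 83.01228332519531)
plug 156 [ 0.39744948 -0.32770441  0.06467333] ((396.072021484375, -326.168701171875), (37.68941116333008, 39.49112319946289), 65.66336822509766)
```

View pics/c1.png

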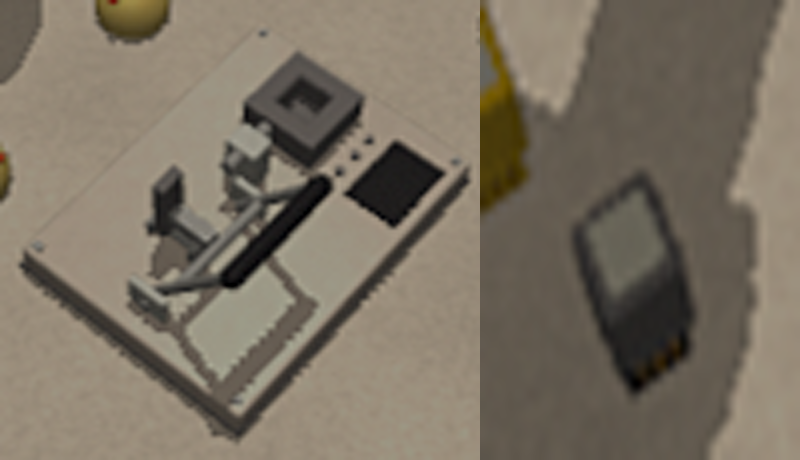

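The crop shows the socket block at crop (303,105), the catch upright at (168,200) and the lever bar from (230,280) to (325,185). The module is at crop (630,240). This puts the station at (0.5716, -0.0259) with yaw -7.8°, and the socket check agrees with that. The module is at (0.396, -0.326) with yaw -24.3°. I'll move above the module now.

>>> arm_command(turn=[[0,0,0.962],[0,0,0.962],[0,0,0.962],[0,0,0.962],[0,0,0.962],[0,0,0.962],[0,0,0.962],[0,0,0.962],[0,0,0.962],[0,0,0.962]], xyz=[[0,0,0.2],[0,0,0.2],[0,0,0.2],[0,0,0.2],[0,0,0.2],[0,0,0.2],[0,0,0.2],[0,0,0.2],[0,0,0.1],[0,0,0.1]], claw=[80,80,80,80,80,80,80,80,80,80])

```text
time_s: 1.1
position: [0.2221, -0.5029, 0.1406]
tool_rot: [[0.91, -0.414, -0.0], [-0.414, -0.91, 0.001], [-0.001, -0.001, -1.0]]
ft_force: [-0.1, 0.2, 0.3]
grip_width: 0.08
gripper_force: 0.0
```

>>> arm_command(turn=[[0,0,0],[0,0,0],[0,0,0],[0,0,0],[0,0,0],[0,0,0],[0,0,0],[0,0,0]], xyz=[[0.285,-0.776,0],[0.285,-0.776,0],[0.285,-0.776,0],[0.285,-0.776,0],[0.285,-0.776,0],[0.285,-0.776,0],[0,0,0],[0,0,0]], claw=[70,70,70,70,70,70,70,70])

```text
time_s: 1.9
position: [0.3961, -0.3256, 0.1411]
tool_rot: [[0.912, -0.409, -0.0], [-0.409, -0.912, 0.0], [-0.0, 0.0, -1.0]]
ft_force: [-1.0, 0.2, -0.9]
grip_width: 0.0699
gripper_force: 0.0
```

>>> arm_command(turn=[[0,0,0],[0,0,0],[0,0,0],[0,0,0],[0,0,0],[0,0,0],[0,0,0],[0,0,0],[0,0,0],[0,0,0]], xyz=[[0,0,0.5],[0,0,0.6],[0,0,0.6],[0,0,0.4],[0,0,0],[0,0,0],[0,0,0],[0,0,0],[0,0,0],[0,0,0]], claw=[70,70,70,70,34,34,34,34,34,34], squeeze=20)

```text
time_s: 2.9
position: [0.396, -0.3264, 0.037]
tool_rot: [[0.912, -0.411, 0.001], [-0.411, -0.912, -0.001], [0.001, 0.001, -1.0]]
ft_force: [-0.9, 0.0, 3.5]
grip_width: 0.0377
gripper_force: 27.4
```

>>> arm_command(turn=[[0,0,0],[0,0,0],[0,0,0],[0,0,0],[0,0,0],[0,0,0],[0,0,0],[0,0,0],[0,0,-1],[0,0,-1],[0,0,-1],[0,0,-1]], xyz=[[0,0,0],[0,0,0],[0,0,0],[0,0,0],[0,0,0],[0,0,-0.4],[0,0,-0.5],[0,0,-0.3],[0,0,0],[0,0,0],[0,0,0],[0,0,0]], claw=[62,62,62,62,62,62,62,62,62,62,62,62])

```text
time_s: 4.1
position: [0.3958, -0.326, 0.0963]
tool_rot: [[0.997, -0.071, -0.0], [-0.071, -0.997, 0.0], [-0.0, -0.0, -1.0]]
ft_force: [0.4, 0.1, -0.1]
grip_width: 0.062
gripper_force: 0.0
```

>>> arm_command(turn=[[0,0,-1],[0,0,-1],[0,0,-1],[0,0,-1],[0,0,-1],[0,0,-1],[0,0,-1],[0,0,-1],[0,0,-1],[0,0,-1],[0,0,-1],[0,0,-1]], xyz=[[0,0,0],[0,0,0],[0,0,0],[0,0,0],[0,0,0],[0,0,0],[0,0,0],[0,0,0],[0,0,0],[0,0,0],[0,0,0],[0,0,0]], claw=[62,62,62,62,62,62,62,62,62,62,62,62])

```text
time_s: 5.3
position: [0.3958, -0.326, 0.0963]
tool_rot: [[0.56, 0.828, -0.0], [0.828, -0.56, 0.0], [0.0, -0.0, -1.0]]
ft_force: [0.1, -0.8, 0.9]
grip_width: 0.0621
gripper_force: 0.0
```

>>> arm_command(turn=[[0,0,-1],[0,0,-1],[0,0,0],[0,0,0],[0,0,0],[0,0,0],[0,0,0],[0,0,0],[0,0,0],[0,0,0],[0,0,0]], xyz=[[0,0,0],[0,0,0],[0,0,0],[0,0,0.4],[0,0,0.5],[0,0,0.3],[0,0,0],[0,0,0],[0,0,0],[0,0,0],[0,0,0]], claw=[62,62,62,62,62,62,62,34,34,34,34])

```text
time_s: 6.4
position: [0.3961, -0.3264, 0.0372]
tool_rot: [[0.411, 0.911, 0.001], [0.911, -0.411, -0.001], [-0.001, 0.002, -1.0]]
ft_force: [0.1, 0.6, 4.5]
grip_width: 0.0378
gripper_force: 24.7
```

>>> arm_command(turn=[[0,0,0],[0,0,0],[0,0,0],[0,0,0],[0,0,0],[0,0,-0.828],[0,0,-0.828],[0,0,-0.828],[0,0,-0.828]], xyz=[[0,0,0],[0,0,0],[0,0,-0.4],[0,0,-0.6],[0,0,-0.8],[0,0,-0.8],[0,0,-0.4],[0,0,-0.26],[0,0,0]], claw=[30,30,30,30,30,30,30,30,30], squeeze=45)

```text
time_s: 7.3
position: [0.3962, -0.3264, 0.2014]
tool_rot: [[0.131, 0.991, 0.002], [0.991, -0.131, -0.003], [-0.003, 0.003, -1.0]]
ft_force: [0.7, -0.2, -0.3]
grip_width: 0.0374
gripper_force: 46.4
```

>>> arm_command(turn=[[0,0,0],[0,0,0],[0,0,0],[0,0,0],[0,0,0],[0,0,0],[0,0,0],[0,0,0],[0,0,0],[0,0,0],[0,0,0],[0,0,0]], xyz=[[0.4,0.11,0],[0.748,0.206,0],[0.748,0.206,0],[0.748,0.206,0],[0.748,0.206,0],[0.748,0.206,0],[0.748,0.206,0],[0.748,0.206,0],[0.748,0.206,0],[0.748,0.206,0],[0.748,0.206,0],[0.344,0.09,0]], claw=[30,30,30,30,30,30,30,30,30,30,30,30])

```text
time_s: 8.5
position: [0.5634, 0.0691, 0.1992]
tool_rot: [[0.132, 0.991, -0.0], [0.991, -0.132, 0.001], [0.001, -0.0, -1.0]]
ft_force: [-0.3, -0.7, -1.4]
grip_width: 0.0372
gripper_force: 46.4
```

Run:
```python
from h import *
s=env.observe(); print(s["position"],s["tool_rot"].round(4),s["grip_width"],s["ft_force"])
im,d=imaging.get_image("wrist"); cv2.imwrite("pics/w1.png",im); np.savez("/tmp/w1.npz",im=im,d=d)
K,R,t=cam("wrist"); print(K,-R.T@t,R)
im,d=imaging.get_image("side"); cv2.imwrite("pics/s1.png",cv2.resize(im[130:270,200:360],(640,560)))
```

```text
[0.56340791 0.06907887 0.1992039 ] [[ 1.321e-01  9.912e-01 -0.000e+00]
 [ 9.912e-01 -1.321e-01  6.000e-04]
 [ 6.000e-04 -1.000e-04 -1.000e+00]] 0.03717237647070617 [-0.31963791 -0.72887178 -1.38096549]
[[309.70691629   0.         317.52061933]
 [  0.         309.70691629 196.0455699 ]
 [  0.           0.           1.        ]] [0.57429002 0.15503654 0.34244452] [[ 9.91214540e-01 -1.32263099e-01 -4.55981285e-04]
 [-1.24889779e-01 -9.37080864e-01  3.26009197e-01]
 [-4.35462780e-02 -3.23088109e-01 -9.45366487e-01]]
```

View pics/w1.png

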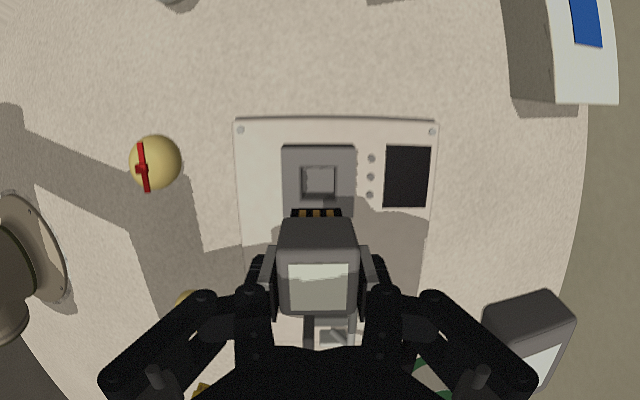

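The wrist view shows the module gripped square at (318,270), with the socket hole ahead of it at about (318,181). I'll refine the socket from this view.

```bash
cat >> h.py <<'E'
def fray(px,z,K,R,t):
    x=(px[0]-K[0,2])/K[0,0]; y=(px[1]-K[1,2])/K[1,1]; r=np.hypot(x,y)
    d=R.T@np.array([np.sin(r)*x/r,np.sin(r)*y/r,np.cos(r)]); o=-R.T@t
    return o+d*(z-o[2])/d[2]
E
python3 - <<'E'
from h import *
s=env.observe(); print(s["position"])
im=np.load("/tmp/w1.npz")["im"]; g=cv2.cvtColor(im,6)
K,R,t=cam("wrist")
print("row181",[int(v) for v in g[181,272:366]]); 
print("col290",[int(v) for v in g[138:152,300]]); print("col318",[int(v) for v in g[140:206,318]])
print("row158",[int(v) for v in g[158,274:364]])
cv2.imwrite("pics/w1c.png",cv2.resize(im[135:225,270:370],(800,600),interpolation=0)[:600])
E
```

```text
[0.56318898 0.06831492 0.19904565]
row181 [186, 186, 184, 186, 184, 184, 184, 187, 189, 163, 115, 120, 118, 121, 121, 120, 122, 121, 120, 122, 119, 120, 121, 122, 119, 124, 114, 102, 83, 53, 66, 75, 83, 78, 95, 115, 122, 120, 121, 121, 122, 123, 121, 121, 119, 119, 122, 123, 122, 121, 122, 121, 121, 118, 121, 122, 121, 121, 120, 122, 122, 117, 44, 83, 95, 112, 123, 122, 121, 121, 120, 120, 119, 122, 121, 119, 122, 123, 119, 119, 120, 122, 121, 127, 150, 187, 184, 182, 180, 180, 181, 181, 180, 181]
col290 [184, 182, 182, 179, 161, 137, 95, 42, 55, 88, 100, 114, 124, 123]
col318 [182, 178, 159, 134, 88, 42, 59, 88, 99, 115, 123, 123, 123, 123, 122, 121, 123, 123, 123, 123, 122, 122, 123, 122, 121, 103, 105, 108, 115, 119, 123, 123, 122, 122, 121, 123, 120, 120, 120, 120, 119, 122, 119, 122, 120, 121, 120, 123, 122, 120, 118, 108, 85, 61, 54, 54, 51, 59, 61, 71, 86, 100, 111, 117, 118, 121]
row158 [185, 185, 186, 186, 186, 189, 171, 136, 120, 119, 121, 123, 122, 123, 121, 121, 122, 122, 120, 122, 122, 123, 123, 123, 120, 121, 121, 123, 121, 124, 123, 123, 122, 122, 120, 123, 122, 123, 124, 123, 123, 120, 123, 122, 123, 123, 124, 121, 124, 121, 121, 122, 121, 123, 122, 123, 121, 122, 124, 120, 123, 124, 122, 123, 122, 123, 123, 122, 122, 121, 122, 123, 121, 120, 121, 123, 121, 123, 120, 120, 119, 118, 133, 164, 183, 181, 180, 178, 179, 180]
```

View pics/w1c.png

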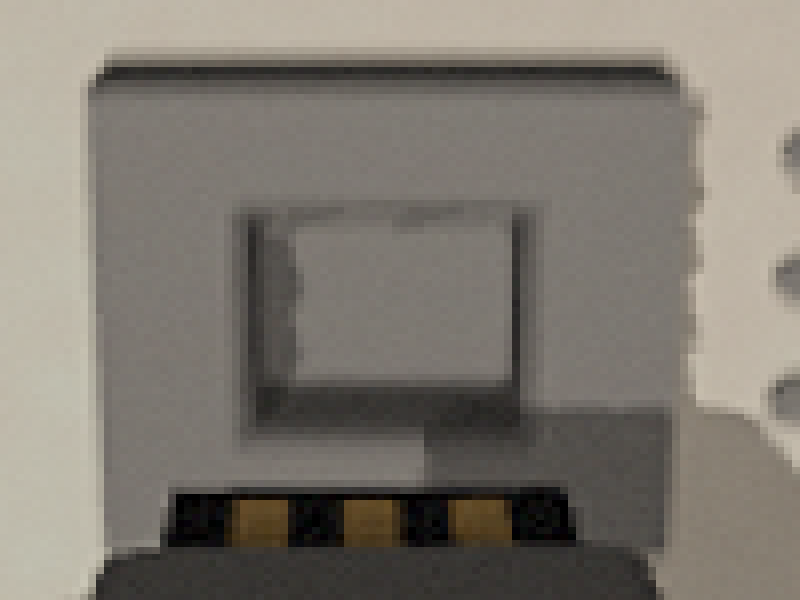

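The crop shows the socket mouth edges at u = 300 to 336 and v = 165.5 to 200.

Run:
```python
from h import *
K,R,t=cam("wrist"); s=env.observe()
c=np.mean([fray((u-.5,v-.5),.06,K,R,t) for u in (300.2,336.2) for v in (165.8,200.2)],0)
T=s["tool_rot"]; p=s["position"]; print("tcp",p,"socket",c,"station pred .5637 .0657")
for a,b in [((300.2,183),(336.2,183)),((318,165.8),(318,200.2))]:
    print(np.linalg.norm(fray((a[0]-.5,a[1]-.5),.06,K,R,t)-fray((b[0]-.5,b[1]-.5),.06,K,R,t)))
# shank's visible near face lower edge mid (z=p_z-.037+.004): compare to tool
q=[fray((u-.5,208-.5),p[2]-.033,K,R,t) for u in (290.6,341.9)]
print("shank lower edge ctr in tool", T.T@(np.mean(q,0)-p), np.linalg.norm(q[0]-q[1]))
print("socket in tool",T.T@(c-p), T.T@(np.array([.5637,.0657,.06])-p))
```

```text
tcp [0.56318898 0.06831492 0.19904565] socket [0.56258731 0.06976939 0.06      ] station pred .5637 .0657
0.03426507560343468
0.03417881147837122
shank lower edge ctr in tool [ 0.01725702 -0.0019352   0.03300675] 0.03138270079368185
socket in tool [ 0.0013134  -0.00074332  0.13904637] [-0.00257455  0.0008943   0.13904447]
```

>>> arm_command(turn=[[0,0,0],[0,0,0],[0,0,0],[0,0,0]], xyz=[[0,0,0.3],[0,0,0.4],[0,0,0.2],[0,0,0]], claw=[30,30,30,30])

```text
time_s: 9.0
position: [0.5622, 0.0656, 0.1532]
tool_rot: [[0.135, 0.991, -0.003], [0.991, -0.135, 0.0], [-0.0, -0.003, -1.0]]
ft_force: [0.2, -0.2, -1.8]
grip_width: 0.0372
gripper_force: 46.4
```

>>> arm_command(turn=[[0,0,0],[0,0,0],[0,0,0],[0,0,0],[0,0,0]], xyz=[[0,0.025,0.2],[0,0,0.3],[0,0,0.3],[0,0,0.1],[0,0,0]], claw=[30,30,30,30,30])

```text
time_s: 9.5
position: [0.5642, 0.0659, 0.1091]
tool_rot: [[0.134, 0.991, -0.001], [0.991, -0.134, 0.0], [-0.0, -0.001, -1.0]]
ft_force: [0.5, 0.1, -1.6]
grip_width: 0.0372
gripper_force: 46.4
```

>>> arm_command(turn=[[0,0,0],[0,0,0],[0,0,0],[0,0,0],[0,0,0],[0,0,0]], xyz=[[0,0,0.1],[0,0,0.1],[0,0,0.1],[0,0,0.08],[0,0,0],[0,0,0]], claw=[30,30,30,30,30,30])

```text
time_s: 10.1
position: [0.5643, 0.0661, 0.0903]
tool_rot: [[0.134, 0.991, -0.0], [0.991, -0.134, 0.0], [0.0, -0.0, -1.0]]
ft_force: [-0.6, -0.1, -0.8]
grip_width: 0.0373
gripper_force: 46.4
```

No contact force so far, so it is going in. I'll continue to the shoulder.

>>> arm_command(turn=[[0,0,0],[0,0,0],[0,0,0],[0,0,0],[0,0,0],[0,0,0]], xyz=[[0,0,0.1],[0,0,0.1],[0,0,0.08],[0,0,0.06],[0,0,0],[0,0,0]], claw=[30,30,30,30,30,30])

```text
time_s: 10.7
position: [0.5643, 0.066, 0.0733]
tool_rot: [[0.134, 0.991, 0.0], [0.991, -0.134, -0.0], [-0.0, 0.0, -1.0]]
ft_force: [-0.4, 0.3, 1.1]
grip_width: 0.0373
gripper_force: 45.5
```

>>> arm_command(turn=[[0,0,0],[0,0,0],[0,0,0],[0,0,0],[0,0,0],[0,0,0],[0,0,0],[0,0,0]], xyz=[[0,0,0.04],[0,0,0.04],[0,0,0],[0,0,0],[0,0,0],[0,0,0],[0,0,0],[0,0,0]], claw=[30,30,30,30,65,65,65,65])

```text
time_s: 11.5
position: [0.5642, 0.0661, 0.069]
tool_rot: [[0.134, 0.991, -0.001], [0.991, -0.134, 0.0], [-0.0, -0.001, -1.0]]
ft_force: [0.0, -0.1, -0.3]
grip_width: 0.0651
gripper_force: 0.0
```

>>> arm_command(turn=[[0,0,0],[0,0,0],[0,0,0],[0,0,0],[0,0,0],[0,0,0]], xyz=[[0,0,-0.2],[0,0,-0.5],[0,0,-0.7],[0,0,-0.7],[0,0,-0.4],[0,0,0]], claw=[65,65,65,65,65,65])

```text
time_s: 12.1
position: [0.5653, 0.0661, 0.1979]
tool_rot: [[0.134, 0.991, 0.006], [0.991, -0.134, -0.001], [0.0, 0.006, -1.0]]
ft_force: [0.9, -0.5, -0.0]
grip_width: 0.0646
gripper_force: 0.0
```

Run:
```python
from h import *
im,d=imaging.get_image("side"); P=cloud("side",d)
cv2.imwrite("pics/s2.png",cv2.resize(im[140:260,220:350],(780,600)))
th=-np.radians(7.78); Rz=np.array([[np.cos(th),-np.sin(th)],[np.sin(th),np.cos(th)]])
Q=P.copy(); Q[...,:2]=(P[...,:2]-[.5716,-.0259])@Rz
def st(n,lo,hi):
    m=np.all((Q>lo)&(Q<hi),-1); print(n,m.sum(),np.median(Q[m],0).round(4) if m.any() else"", (Q[m].max(0)-0).round(3), Q[m].min(0).round(3))
st("plughead",[-.05,.06,.075],[.01,.12,.12]); st("plugtop",[-.05,.06,.094],[.01,.12,.12])
st("catch",[-.05,-.09,.09],[-.015,-.04,.125]); st("bar",[.03,-.12,.12],[.1,-.01,.16])
print(env.observe()["position"])
```

```text
plughead 185 [-0.0239  0.0996  0.0985] [-0.001  0.112  0.106] [-0.041  0.067  0.075]
plugtop 119 [-0.0212  0.093   0.1005] [-0.002  0.112  0.106] [-0.041  0.067  0.094]
catch 47 [-0.0346 -0.0617  0.1084] [-0.026 -0.051  0.12 ] [-0.038 -0.079  0.09 ]
bar 44 [ 0.0599 -0.0206  0.1445] [ 0.071 -0.01   0.152] [ 0.046 -0.043  0.121]
[0.56459023 0.06606261 0.19573537]
```

View pics/s2.png

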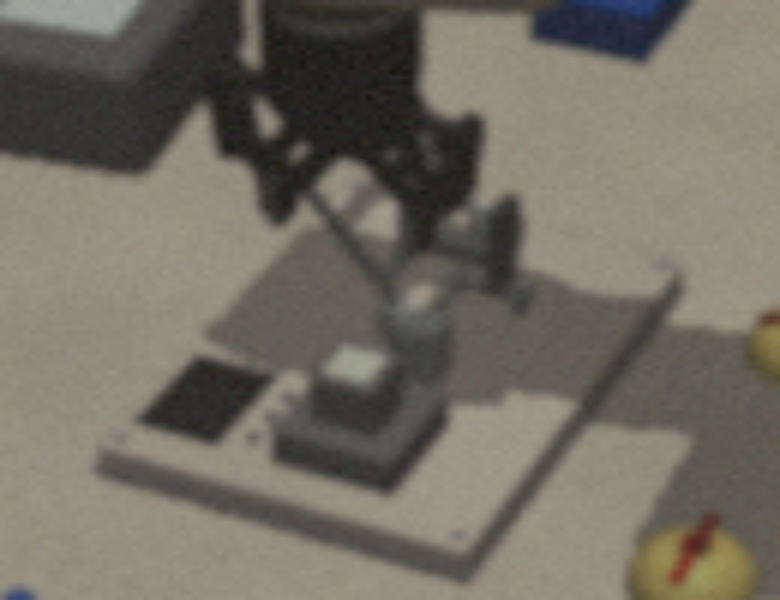

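The side view shows the module seated in the socket at about (350,395) in the crop, with its top at 0.1005 as expected. The catch is still upright at (505,240). Next I'll flip the catch with the fingers closed.

>>> arm_command(turn=[[0,0,0],[0,0,0],[0,0,0],[0,0,0],[0,0,0],[0,0,0]], xyz=[[-0.4,-0.05,0],[-0.6,-0.05,0],[-0.7,-0.06,0],[-0.5,-0.05,0],[-0.244,0,0],[0,0,0]], claw=[0,0,0,0,0,0])

```text
time_s: 12.75
position: [0.5371, -0.0545, 0.1936]
tool_rot: [[0.136, 0.991, -0.001], [0.991, -0.136, 0.001], [0.0, -0.001, -1.0]]
ft_force: [0.4, 0.7, -0.1]
grip_width: -0.0001
gripper_force: 0.0
```

>>> arm_command(turn=[[0,0,0],[0,0,0],[0,0,0],[0,0,0],[0,0,0]], xyz=[[0,0,0.4],[0,0,0.6],[0,0,0.6],[0,0,0.4],[0,0,0]], claw=[0,0,0,0,0])

```text
time_s: 13.25
position: [0.5362, -0.0519, 0.0917]
tool_rot: [[0.133, 0.991, -0.006], [0.991, -0.133, 0.002], [0.001, -0.006, -1.0]]
ft_force: [-0.1, 1.2, -0.3]
grip_width: -0.0003
gripper_force: 0.0
```

>>> arm_command(turn=[[0,0,0],[0,0,0],[0,0,0],[0,0,0],[0,0,0],[0,0,0],[0,0,0]], xyz=[[-0.2,0,0],[-0.2,0,0],[-0.2,0,0],[-0.2,0,0],[-0.2,0,0],[0,0,0],[0,0,0]], claw=[0,0,0,0,0,0,0])

```text
time_s: 13.95
position: [0.5306, -0.1034, 0.0944]
tool_rot: [[0.135, 0.991, 0.0], [0.991, -0.135, 0.0], [0.0, -0.0, -1.0]]
ft_force: [0.3, 0.3, 0.2]
grip_width: 0.0001
gripper_force: 0.0
```

>>> arm_command(turn=[[0,0,0],[0,0,0],[0,0,0],[0,0,0],[0,0,0],[0,0,0],[0,0,0],[0,0,0]], xyz=[[-0.2,0,0],[-0.1,0,0],[0,0,0],[0,0,-0.4],[0,0,-0.8],[0,-0.4,-0.8],[0,-0.8,-0.4],[0,0,0]], claw=[0,0,0,0,0,0,0,0])

```text
time_s: 14.75
position: [0.4672, -0.1093, 0.2173]
tool_rot: [[0.134, 0.991, 0.004], [0.991, -0.134, -0.002], [-0.002, 0.004, -1.0]]
ft_force: [-0.9, -0.4, -0.1]
grip_width: 0.0002
gripper_force: 0.0
```

Run:
```python
from h import *
th=-np.radians(7.78); Rz=np.array([[np.cos(th),-np.sin(th)],[np.sin(th),np.cos(th)]])
im,d=imaging.get_image("scene"); P=cloud("scene",d)
a=cv2.resize(im[160:275,280:400],(480,460))
Q=P.copy(); Q[...,:2]=(P[...,:2]-[.5716,-.0259])@Rz
for n,lo,hi in [("catch-up",[-.05,-.09,.09],[-.015,-.04,.125]),("catch-down",[-.045,-.15,.038],[-.015,-.07,.075]),("bar",[.04,-.115,.132],[.1,-.015,.16]),("plug",[-.05,.06,.094],[.01,.12,.12])]:
    m=np.all((Q>lo)&(Q<hi),-1); print(n,m.sum(),Q[m].mean(0).round(4) if m.any() else "")
cv2.imwrite("pics/sc3.png",a); s=env.observe(); print(s["position"],((s["position"][:2]-[.5716,-.0259])@Rz).round(4))
```

```text
catch-up 0 
catch-down 139 [-0.0266 -0.1073  0.0544]
bar 203 [ 0.0697 -0.0659  0.147 ]
plug 124 [-0.0179  0.0884  0.0997]
[ 0.46841022 -0.10969116  0.21595524] [-0.0909 -0.097 ]
```

View pics/sc3.png

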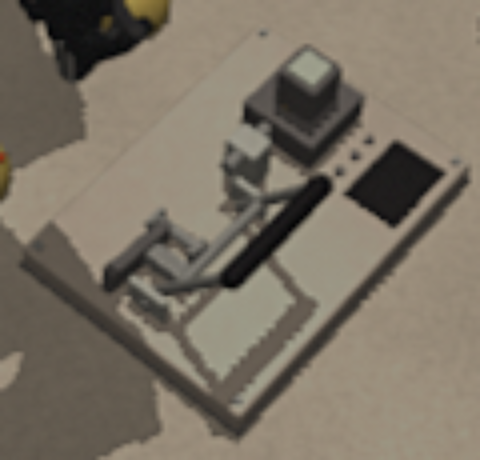

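The scene crop shows the catch lying down at (140,250), the bar still at rest and the module seated. Next I'll grip the bar.

>>> arm_command(turn=[[0,0,0],[0,0,0],[0,0,0],[0,0,0],[0,0,0],[0,0,0],[0,0,0],[0,0,0]], xyz=[[0.1,0.4,0],[0.1,0.6,0],[0.1,0.7,0],[0.1,0.7,0],[0.1,0.5,0],[0.14,0.3,0],[0,0,0],[0,0,0]], claw=[60,60,60,60,60,60,60,60])

```text
time_s: 15.6
position: [0.6319, -0.0996, 0.2131]
tool_rot: [[0.134, 0.991, -0.002], [0.991, -0.134, 0.001], [0.0, -0.002, -1.0]]
ft_force: [0.7, 0.5, -0.5]
grip_width: 0.0599
gripper_force: 0.0
```

Run:
```python
from h import *
th=-np.radians(7.78); Rz=np.array([[np.cos(th),-np.sin(th)],[np.sin(th),np.cos(th)]])
s=env.observe(); print(s["position"],((s["position"][:2]-[.5716,-.0259])@Rz).round(4),s["grip_width"])
```

```text
[ 0.63193042 -0.09959228  0.21312732] [ 0.0698 -0.0648] 0.05990827234054809
```

>>> arm_command(turn=[[0,0,0],[0,0,0],[0,0,0],[0,0,0],[0,0,0],[0,0,0],[0,0,0],[0,0,0],[0,0,0],[0,0,0]], xyz=[[0,-0.03,0.3],[0,0,0.5],[0,0,0.6],[0,0,0.4],[0,0,0],[0,0,0],[0,0,0],[0,0,0],[0,0,0],[0,0,0]], claw=[60,60,60,60,60,10,10,10,10,10], squeeze=40)

```text
time_s: 16.6
position: [0.6298, -0.0996, 0.1258]
tool_rot: [[0.134, 0.991, -0.001], [0.991, -0.134, -0.001], [-0.001, -0.001, -1.0]]
ft_force: [-8.5, 1.1, 7.1]
grip_width: 0.0164
gripper_force: 38.9
```

>>> arm_command(turn=[[0,0,0],[0,0,0],[0,0,0],[0,0,0],[0,0,0],[0,0,0],[0,0,0]], xyz=[[0,-0.204,-0.126],[0,-0.216,-0.104],[0,-0.226,-0.082],[0,-0.232,-0.06],[0,-0.238,-0.036],[0,-0.24,-0.012],[0,0,0]], claw=[10,10,10,10,10,10,10])

```text
time_s: 17.3
position: [0.5654, -0.0911, 0.149]
tool_rot: [[0.134, 0.991, 0.011], [0.991, -0.134, -0.003], [-0.002, 0.011, -1.0]]
ft_force: [6.8, 0.2, 8.5]
grip_width: 0.0163
gripper_force: 41.6
```

>>> arm_command(turn=[[0,0,0],[0,0,0],[0,0,0],[0,0,0],[0,0,0],[0,0,0],[0,0,0],[0,0,0]], xyz=[[0,-0.24,0.012],[0,-0.238,0.036],[0,-0.232,0.06],[0,-0.226,0.082],[0,-0.216,0.104],[0,-0.1,0.05],[0,0,0],[0,0,0]], claw=[10,10,10,10,10,10,10,10])

```text
time_s: 18.1
position: [0.505, -0.083, 0.1315]
tool_rot: [[0.135, 0.991, 0.012], [0.991, -0.135, -0.004], [-0.002, 0.013, -1.0]]
ft_force: [7.7, 0.4, 11.7]
grip_width: 0.0161
gripper_force: 44.4
```

Run:
```python
from h import *
th=-np.radians(7.78); Rz=np.array([[np.cos(th),-np.sin(th)],[np.sin(th),np.cos(th)]])
im,d=imaging.get_image("side"); P=cloud("side",d)
Q=P.copy(); Q[...,:2]=(P[...,:2]-[.5716,-.0259])@Rz
m=np.all((Q>[-.05,.06,.094])&(Q<[.01,.12,.12]),-1); print("plug",m.sum(),Q[m].mean(0).round(4))
cv2.imwrite("pics/s4.png",cv2.resize(im[120:260,210:370],(640,560)))
s=env.observe(); print(s["position"],((s["position"][:2]-[.5716,-.0259])@Rz).round(4),s["ft_force"],s["grip_width"],s["gripper_force"])
```

```text
plug 122 [-0.0217  0.0933  0.1003]
[ 0.5049698  -0.08303821  0.13151591] [-0.0583 -0.0656] [ 8.53327761 -0.19108916 10.74696399] 0.01671256819413987 44.45751070976257
```

View pics/s4.png

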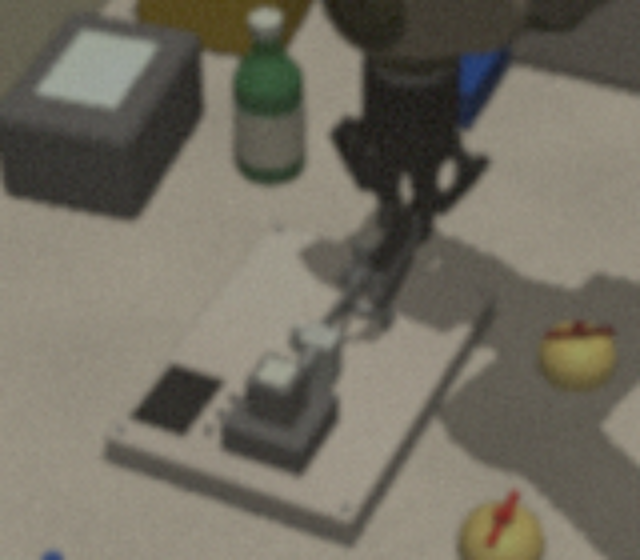

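The side view shows the lever tilted toward the robot in the fingers at about (390,250), with the module seated at (280,400). The TCP at station x = -58 mm means the lever is at its stop. I'll hold with a little extra pull, then hand in.

>>> arm_command(turn=[[0,0,0],[0,0,0],[0,0,0],[0,0,0],[0,0,0],[0,0,0],[0,0,0],[0,0,0],[0,0,0],[0,0,0]], xyz=[[0,-0.04,0],[0,0,0],[0,0,0],[0,0,0],[0,0,0],[0,0,0],[0,0,0],[0,0,0],[0,0,0],[0,0,0]], claw=[10,10,10,10,10,10,10,10,10,10])

```text
time_s: 19.15
position: [0.5047, -0.083, 0.1315]
tool_rot: [[0.135, 0.991, 0.016], [0.991, -0.135, -0.004], [-0.002, 0.017, -1.0]]
ft_force: [17.3, 0.5, 4.7]
grip_width: 0.0163
gripper_force: 43.9
```

```bash
python3 -c "
from h import *
s=env.observe(); print(s['position'],s['ft_force'],s['gripper_force']); print(env.close_job())"
```

```text
[ 0.5047251  -0.08300526  0.13151848] [17.33955931  0.46593917  4.71618791] 43.88681888580322
the job is handed in; nothing more can be done
None
```

I handed the job in at about 19 s; no verdict came back. By my measurements the module is fully home and released, the catch is lying down, and the fingers grip the lever at its stop with about 44 N.

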